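# Sort the laundry attendant's odds and ends

### The arm

A 7-joint arm with a two-finger parallel gripper is mounted at the origin on a cart in front of the work surface, level with it; the furniture and walls round the work are solid. World frame = base frame: x ahead of the robot, y to its left, z up, the work surface at z = 0. Lengths are in m, angles in rad, forces in N, time in s.
With the tool pointing down it reaches from about 0.4 to 0.875 m from the base axis. Payload 19.3 kg.
Tool frame: the origin (TCP) lies on the mounting face of the last link; the fingertips stand 173 mm ahead of it and the grasp point (between the pads) lies 155 mm ahead of it; z points along the fingers, y is the line along which they close (so a half turn about z gives the same grasp; the last joint's range is limited). The gripper opens to 85 mm and grips with 20 to 120 N. Pads are 22 mm wide; open, the fingers measure 114 mm over their backs; the gripper's body (76 mm by 85 mm) begins 54 mm behind the grasp point. The pads swing forward as they close: fully open they stand 13 mm farther back than shut.
Start: joints at [-1.224, 0.521, -0.036, 1.599, 0.021, 1.021, -0.113], TCP at [0.253, 0.571, 0.405] pointing down, gripper open.
Joint ranges: [-2.91, 2.91], [-0.3, 2.13], [-1.5, 1.42], [0.17, 2.43], [-1.26, 4.41], [0.16, 1.93], [-2.52, 2.52]. Speed limits (rad/s): [1.89, 1.89, 2.39, 2.39, 3.01, 3.01, 3.01].

### API

Orientations are given as [roll, pitch, yaw] about the fixed x, y, z axes, in that order (R = Rz(yaw) Ry(pitch) Rx(roll)).
In Python, from workcell import bot, vision gives the robot as it stands.
- The arm moves only by the shell command python3 -m creep 'ROWS' [FORCE]. ROWS is JSON, a list that holds one entry, the list of rows, each a list of 7 numbers: the opening, from -1 (shut) to 1 (fully open), then the shift along the tool's x, y, z in cm, then the turn, a rotation vector about the tool's x, y, z in rad. In form: [[[grip, tx, ty, tz, rx, ry, rz], ...]]. A call has 1 to 12 rows; each row shifts and turns the commanded pose from where the row before left it, along the tool's axes as they then stand; what a row does not reach is not made up. A row lasts 1/8 s, in which the tool goes at most 62.5 mm and 10.7 degrees, less where a joint would pass 70% of its speed; a pose out of reach is approached as far as the arm can. A call with a gripper value outside its range is refused whole. The fingers move at their own pace and stop on an object; FORCE is the grip in N (left out, the last holds). Time passes only in rows, so rows that do not move let the fingers close. It gives the time, the measured TCP pose, the force, the opening and the grip force at its end, in the units of the state.
- bot.observe(): the state, without advancing time (a new reading comes with each control period).
- vision.grab_frame(name): name is "side" or "top" or "wrist"; returns a dict with "image" (400x640x3 uint8, blue, green, red), "depth" (400x640 float32, m along the optical axis (not along the pixel's ray), 0 where there is no reading), "fovy" (degrees; the focal length in pixels is half the picture's height over the tangent of half this angle, whatever the lens; pixels are square), "cx", "cy" (the principal point, pixels), "cam_to_world" (4x4, takes a point from camera to world coordinates); the wrist camera has in their place "tool_from_camera" (4x4, takes a point from camera to tool coordinates, whose origin is the TCP and whose axes are the flange's). Camera axes: x right, y down, z forward; pixel columns grow to the right and rows downward; lengths in m; the calibration is good to about 2 mm. A picture is of the moment at which its call begins: read the wrist's pose just before it.
- bot.job_done(): hands the job in; it is judged then, once.
The state is a dict: "clock": time; "qpos": joint angles; "qd": joint speeds; "joint_efforts": joint torques, N m; "position": TCP position; "tool_rot": TCP orientation; "force": force on the tool from outside, world axes, zero at the start; "moment": the same for the moment, N m; "grip_width": finger opening in m; "finger_force": force on a finger pad.
Only numpy, scipy, OpenCV 4.12 (cv2) and the standard library are available. Lean on these libraries where they do the work, as an engineer would, in place of code of your own. Each camera call takes 0.05 s, during which the arm holds its last target. There are 200 camera calls.

### The job

Tidy the washer top: lay the two coin rolls flat in the grey coin tray, the orange roll in the bay with the orange floor and the blue roll in the bay with the blue floor; stand the two thread spools upright in the wooden stand, one in each well, either way round; and lay the purple clothes peg flat inside the green tray. Leave the red-lidded button pot and the washer tin where they are.

Things in the scene. Friction and masses are not known exactly. Their poses are not given: they have to be found in the camera images.
- roll_orange: Orange paper-wrapped roll of coins lying on its side, 25 mm thick and high, 68 mm long; origin at the middle of its underside, y along its length, z up. Does not roll. Grasp it across its thickness. 0.13 to 0.21 kg.
- roll_blue: Light blue paper-wrapped roll of coins lying on its side, 25 mm thick and high, 68 mm long; origin at the middle of its underside, y along its length, z up. Does not roll. Grasp it across its thickness. 0.13 to 0.21 kg.
- spool_red: Spool of red thread, standing upright, 32 mm across its round white flanges, 41 mm high; origin at the centre of its underside, z up. Grasp it across its diameter. 20 to 33 g.
- spool_blue: Spool of blue thread, standing upright, 32 mm across its round white flanges, 41 mm high; origin at the centre of its underside, z up. Grasp it across its diameter. 20 to 33 g.
- peg: Purple clothes peg lying flat, 15 mm wide, 72 mm long, 12 mm high; origin at the middle of its underside, y along its length, z up. Grasp it across its width. About 20 g.
- coin_tray: Grey coin tray, fixed, 108 x 94 mm outside (x, y), 14 mm high, any way round. Two bays, each 42 mm (x) by 88 mm (y) inside, floor 3 mm above the surface, with a solid bar 18 mm wide between them, as high as the walls. The bay centred at x = +30 mm, y = 0 has an orange floor, the one at x = -30 mm, y = 0 a blue floor. Origin under the centre, at surface height; z up.
- thread_stand: Brown wooden thread stand, fixed to the surface, 64 x 124 mm (x, y), 12 mm high, with two round wells 52 mm wide and 9 mm deep (floor 3 mm above the surface), centred at y = +30 mm and y = -30 mm, x = 0. Origin under the centre, at the surface; z up. It may be turned any way round.
- peg_tray: Green plastic peg tray, open on top, fixed to the surface, 86 x 106 mm outside (x, y), 10 mm high, walls 3 mm thick, floor 3 mm above the surface (80 x 100 mm inside). Origin under the centre, at the surface; z up. It may be turned any way round.
- button_pot: Bystander: round pot with a red lid, 58 mm across, 50 mm high, loose. Origin at the centre of its underside. Not to be disturbed.
- washer_tin: Bystander: low round tin with a red lid and white body, 62 mm across, 24 mm high, loose. Origin at the centre of its underside. Not to be disturbed.
Mind the look-alikes: they are no part of the job. Several things look just like the roll_orange: the one meant starts nearest to the robot's base.

How it is judged:
By the outcome, as a careful person would: the job done as asked, in the order asked, and still so for the second after the job is handed in, with the robot touching nothing.
It also fails if it takes over 115 s, if anything falls off the work surface, if the arm or the gripper's body presses on something with over 40 N, if the wrist force passes 120 N, or if a joint passes its speed limit or range.

## Working session

There is one attempt and no reset: what is moved stays moved. The work goes in short steps, Python scripts to look and compute and a shell command to move; the robot and the scene stay as the last step left them, time stands still between calls to the robot, and variables do not carry over. Pictures are saved under pics/ and viewed, at most 18 in all, crops included, and the job is handed in when it is done.

```bash
ls; mkdir -p pics; python3 - <<'E'
from workcell import bot, vision
import cv2,numpy as np,pickle
s=bot.observe();print(s)
d={}
for n in ["side","top","wrist"]:
    f=vision.grab_frame(n);d[n]=f;cv2.imwrite(f"pics/{n}0.png",f["image"])
    print(n,f["fovy"],f["cx"],f["cy"],np.round(f.get("cam_to_world",f.get("tool_from_camera")),3).tolist(),(f["depth"]>0).mean())
pickle.dump((s,d),open("f0.pkl","wb"))
E
```

```text
pics
{'clock': 0.0, 'qpos': array([-1.22422035,  0.52199909, -0.03632336,  1.59999392,  0.02119516,
        1.02110398, -0.11280422]), 'qd': array([ 0.00039173, -0.00026996, -0.00045604, -0.00048381,  0.00062285,
        0.00045417,  0.00036287]), 'joint_efforts': array([-2.98666992e-04, -9.27095032e+01,  1.97975256e+00, -3.69932592e+01,
        1.78412109e-02,  7.96813139e-03, -7.38980179e-05]), 'position': array([0.25297478, 0.57136192, 0.40414001]), 'tool_rot': array([-3.14047584e+00,  7.78989560e-05,  2.72479625e+00]), 'force': array([ 0.12647265, -0.75455496,  0.50716967]), 'moment': array([ 0.00518947, -0.00456796, -0.00759342]), 'finger_force': 0.0, 'grip_width': 0.08529857283225831}
side 56.46860264863315 323.84176816682987 202.4532132884768 [[-0.97, 0.193, -0.147, 0.709], [0.241, 0.72, -0.65, 0.616], [-0.02, -0.666, -0.745, 0.687], [0.0, 0.0, 0.0, 1.0]] 0.99568359375
top 52.58501478598026 327.35709212719917 198.7744034533432 [[-0.018, -0.987, 0.162, 0.388], [-1.0, 0.016, -0.009, 0.05], [0.006, -0.162, -0.987, 1.065], [0.0, 0.0, 0.0, 1.0]] 0.9961484375
wrist 61.53655048362097 316.4012406994139 199.26997877193807 [[-0.0, -0.945, -0.327, 0.084], [1.0, 0.0, -0.001, -0.0], [0.001, -0.327, 0.945, 0.03], [0.0, 0.0, 0.0, 1.0]] 0.99579296875
```

View pics/top0.png

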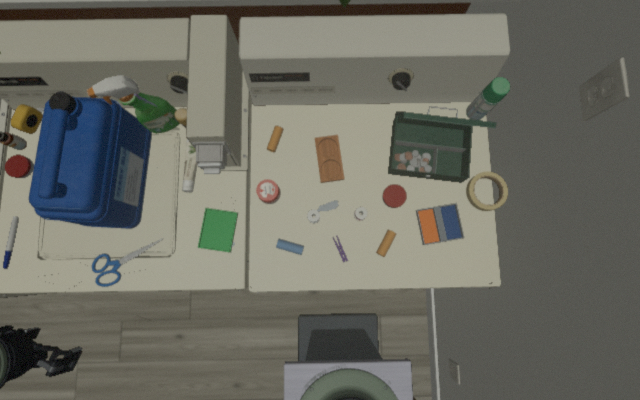

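View pics/side0.png

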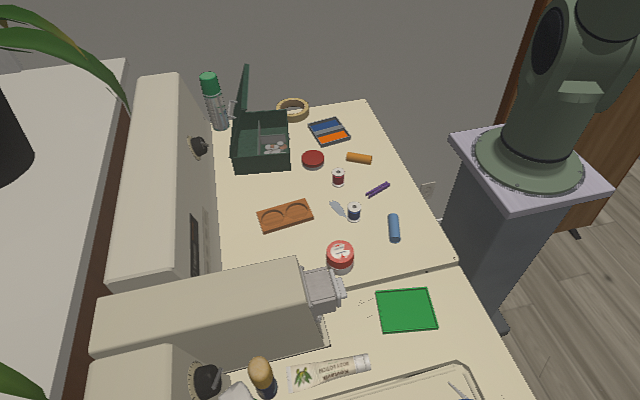

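The top view shows orange rolls at (386,243) and (275,139). It also shows the blue roll at (290,246), spools at (313,216) and (361,213), the peg at (340,248) and the coin tray at (440,225). The stand is at (330,159), the green tray at (218,230), and the red lids at (268,190) and (395,196). The side view agrees: orange roll (359,158), blue roll (394,228), spools (338,177) and (354,211), with a grey scissor-like thing beside the second spool.

Candidates for roll_orange: (386,243), which is nearest the base at about (345,390), and (275,139), which is far away. The orange bay floor at (428,226) is not a roll. I choose (386,243).

```bash
cat > h.py <<'E'
import numpy as np,cv2
from scipy.spatial.transform import Rotation as Ro
from workcell import bot,vision
def pose(s):
    T=np.eye(4);T[:3,:3]=Ro.from_euler('xyz',s["tool_rot"]).as_matrix();T[:3,3]=s["position"];return T
def grab(n):
    s=bot.observe();f=dict(vision.grab_frame(n))
    if n=="wrist": f["cam_to_world"]=pose(s)@f["tool_from_camera"]
    f["f"]=200/np.tan(np.radians(f["fovy"]/2));return f
def rays(f,px):
    px=np.atleast_2d(px).astype(float)
    d=np.c_[(px[:,0]-f["cx"])/f["f"],(px[:,1]-f["cy"])/f["f"],np.ones(len(px))]@f["cam_to_world"][:3,:3].T
    return f["cam_to_world"][:3,3],d
def plane(f,px,z):
    o,d=rays(f,px);return o+d*((z-o[2])/d[:,2])[:,None]
def tri(f,p,g,q):
    o,d=rays(f,p);e,k=rays(g,q);A=np.c_[d[0],-k[0]];t=np.linalg.lstsq(A,e-o,rcond=None)[0]
    a=o+d[0]*t[0];b=e+k[0]*t[1];return (a+b)/2,np.linalg.norm(a-b)
def deptht(f,px):   # depth point
    u,v=np.round(px).astype(int);o,d=rays(f,[u,v]);return o+d[0]*np.median(f["depth"][v-1:v+2,u-1:u+2])
HS={'orange':((8,150,90),(18,255,255)),'blue':((98,70,60),(112,255,255)),'green':((50,150,70),(75,255,255)),'purple':((122,50,40),(150,255,255)),
 'brown':((5,110,50),(14,220,190)),'red':((170,110,50),(180,255,255)),'white':((0,0,170),(180,45,255))}
def blobs(f,c,roi=None,amin=30):
    m=cv2.inRange(cv2.cvtColor(f["image"],cv2.COLOR_BGR2HSV),*HS[c])
    if roi: k=np.zeros_like(m);x0,y0,x1,y1=roi;k[y0:y1,x0:x1]=255;m&=k
    cs=cv2.findContours(m,cv2.RETR_EXTERNAL,cv2.CHAIN_APPROX_NONE)[0]
    return sorted([c for c in cs if cv2.contourArea(c)>amin],key=cv2.contourArea,reverse=True)
def rect(f,c,z):   # oriented box of contour on plane z: centre, size, long-axis angle (deg)
    P=plane(f,c.reshape(-1,2),z)[:,:2];(x,y),(w,h),a=cv2.minAreaRect((P*1000).astype(np.float32))
    if w>h: w,h,a=h,w,a-90
    a=(a+90+90)%180-90
    return np.round([x/1000,y/1000],4),np.round([w,h],1),round(a,1)
def go(x,y,zg,ang=None):
    """shift in cm tool axes to bring grasp point to x,y,zg, and turn rz so tool y lies along world angle ang(deg)"""
    T=pose(bot.observe());R=T[:3,:3]
    t=np.array([x,y,zg+0.155])
    r=0
    if ang is not None:
        cur=np.degrees(np.arctan2(R[1,1],R[0,1]));dy=(ang-cur+90)%180-90;r=-np.radians(dy)
    return np.round((t-T[:3,3])@R*100,2),round(r,3)
E
python3 - <<'E'
from h import *;import pickle
s,d=pickle.load(open("f0.pkl","rb"))
for f in d.values(): f["f"]=200/np.tan(np.radians(f["fovy"]/2))
d["wrist"]["cam_to_world"]=pose(s)@d["wrist"]["tool_from_camera"]
for n in("top","side"):
  f=d[n];hsv=cv2.cvtColor(f["image"],cv2.COLOR_BGR2HSV)
  for c in('orange','blue','green','purple','brown'):
    for b in blobs(f,c,(190,100,500,300) if n=="top" else (220,100,450,340)):
      r=cv2.minAreaRect(b);p=deptht(f,r[0]);print(n,c,np.round(r[0]),cv2.contourArea(b),hsv[int(r[0][1]),int(r[0][0])],np.round(p,3),*rect(f,b,p[2]))
im=d["top"]["image"]
a=cv2.resize(im[110:290,190:500],None,fx=2.5,fy=2.5,interpolation=cv2.INTER_CUBIC)
cv2.imwrite("pics/crop1.png",a);cv2.imwrite("pics/w0.png",d["wrist"]["image"])
E
```

```text
top orange [428. 226.] 388.0 [ 13 165 165] [ 0.486 -0.223  0.003] [ 0.486  -0.2232] [37.1 83.2] 7.9
top blue [451. 222.] 421.0 [109 108  99] [ 0.495 -0.284  0.003] [ 0.4958 -0.2827] [38. 86.] 8.6
top blue [289. 247.] 37.0 [102  70 131] [0.436 0.142 0.023] [0.4364 0.1413] [13.2 60.4] 75.9
top brown [329. 158.] 845.5 [ 15 112 121] [0.672 0.035 0.01 ] [0.672  0.0351] [ 58.8 119.9] 7.1
top brown [428. 226.] 454.0 [ 13 165 165] [ 0.486 -0.223  0.003] [ 0.4866 -0.2234] [40.  86.8] 8.7
side orange [333. 136.] 154.0 [ 13 225 206] [ 0.485 -0.227  0.004] [ 0.4871 -0.2255] [29.9 82.9] 9.0
side orange [284. 214.] 142.0 [ 13 151 157] [0.676 0.037 0.011] [0.6751 0.0366] [ 62.3 120.8] 6.9
side orange [359. 157.] 123.0 [ 17 173 183] [ 0.448 -0.098  0.023] [ 0.4478 -0.0989] [26.1 66.2] -30.0
side blue [394. 228.] 188.0 [105  88 154] [0.445 0.153 0.025] [0.4446 0.1499] [21.4 82.7] 72.9
side blue [324. 125.] 140.5 [107 140 122] [ 0.497 -0.287  0.003] [ 0.4975 -0.2861] [30.8 84.4] 8.7
side green [406. 310.] 1885.5 [ 66 153 143] [0.487 0.333 0.003] [0.4875 0.3317] [ 79.8 105.3] -9.6
side purple [377. 189.] 110.0 [135  80 105] [0.436 0.016 0.01 ] [0.4342 0.0162] [16.9 72.5] 22.3
side brown [285. 215.] 1135.0 [ 14 134 152] [0.674 0.041 0.012] [0.6746 0.0413] [ 71.6 123.5] 6.8
```

View pics/crop1.png

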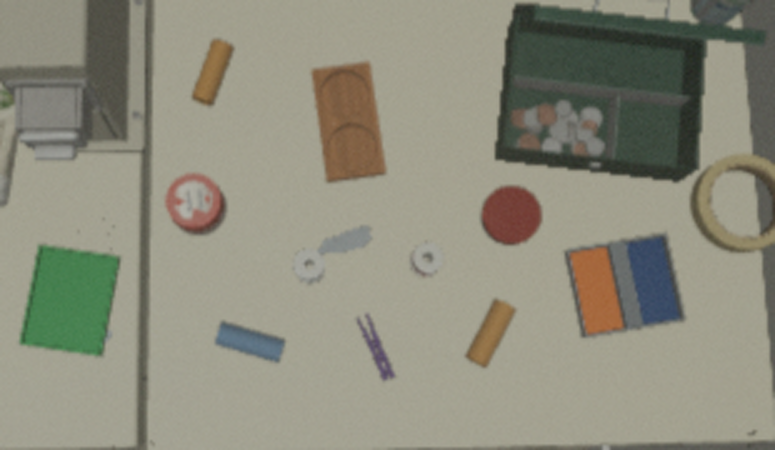

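The crop shows the chosen roll lying clear of everything at (491,333), beside the coin tray, and the other orange roll at (213,72) behind the pot. I keep the choice. The depth height of 23–25 mm and the 66×26 mm size both fit.

```bash
python3 -c "
from h import *
print(go(.40,.25,.25,60),go(.448,-.098,.20,60))"
```

```text
(array([-26.45, -23.44,  -0.05]), np.float64(0.107)) (array([-44.93, -53.31,   4.98]), np.float64(0.107))
```

```bash
python3 -m creep '[[[1,-3.8,-3.4,0,0,0,0],[1,-3.8,-3.4,0,0,0,0],[1,-3.8,-3.4,0,0,0,0],[1,-3.8,-3.4,0,0,0,0],[1,-3.8,-3.4,0,0,0,0],[1,-3.8,-3.4,0,0,0,0],[1,-3.7,-3.1,0,0,0,0],[1,0,0,0,0,0,0.107]]]' 40; python3 -c "
from h import *
print(bot.observe()['qpos'],go(.448,-.098,.14,60))"
```

```text
clock: 1.15
position: [0.4016, 0.2461, 0.4048]
tool_rot: [-3.141, 0.001, 2.611]
force: [-0.7, 1.6, 0.5]
grip_width: 0.0855
finger_force: 0.0
[-0.7327655   0.27751648  0.06918587  1.99457348 -0.02375472  0.8704522
  0.38937894] (array([-21.41, -27.33,  11.01]), np.float64(-0.007))
```

```bash
python3 -m creep '[[[0.6,-3.1,-3.9,1.5,0,0,0],[0.6,-3.1,-3.9,1.5,0,0,0],[0.6,-3.1,-3.9,1.5,0,0,0],[0.6,-3.1,-3.9,1.5,0,0,0],[0.6,-3,-3.9,1.5,0,0,0],[0.6,-3,-3.9,1.5,0,0,0],[0.6,-3,-3.9,1.5,0,0,0],[0.6,0,0,0,0,0,0]]]'; cat >> h.py <<'E'
def look(c,z,name=None,roi=None,n=3,amin=300):
    f=grab("wrist")
    for b in blobs(f,c,roi,amin)[:n]:
        r=cv2.minAreaRect(b);p=deptht(f,r[0]);print(c,np.round(r[0]),cv2.contourArea(b),'depth',np.round(p,3),'plane',*rect(f,b,z))
    if name: cv2.imwrite("pics/"+name,f["image"])
    return f
E
python3 -c "
from h import *
print(bot.observe()['qpos'])
f=look('orange',.0125,'w1.png');look('brown',.0125)"
```

```text
clock: 2.15
position: [0.4485, -0.0974, 0.2988]
tool_rot: [-3.14, -0.001, 2.612]
force: [-0.1, -0.5, 0.3]
grip_width: 0.0684
finger_force: 0.0
[-0.03545515  0.43483558  0.15279049  2.12568472 -0.11343695  0.58999842
  1.23929395]
orange [562. 324.] 6295.0 depth [0.671 0.034 0.013] plane [0.674  0.0349] [ 63.2 123.4] 7.0
orange [304. 198.] 2350.5 depth [ 0.443 -0.106  0.026] plane [ 0.4476 -0.1093] [24.2 71.8] -29.5
orange [196. 270.] 858.0 depth [ 0.458 -0.229  0.004] plane [ 0.4569 -0.2236] [26.2 34.4] -81.3
brown [556. 321.] 7425.5 depth [0.671 0.034 0.009] plane [0.6691 0.034 ] [ 64.4 134.1] 7.0
```

View pics/w1.png

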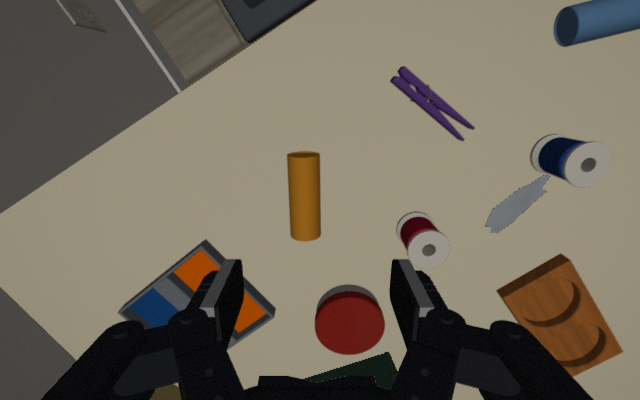

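The wrist view shows the orange roll alone at (304,196), with its long axis straight along the tool x axis. The coin tray is at (196,300), a spool at (424,240), the peg at (432,103) and the other spool at (570,160), and the grey sliver at (517,204) is flat.

```bash
python3 -c "
from h import *
print(go(.446,-.108,.030,60.5))
s=grab('side');w=grab('wrist');t=grab('top')
def c(f,col,roi=None,i=0): return cv2.minAreaRect(blobs(f,col,roi)[i])[0]
print(tri(s,c(s,'orange',(345,140,380,175)),w,c(w,'orange',(270,130,340,250))))
print(tri(s,c(s,'orange',(305,118,352,148)),t,c(t,'orange',(410,200,445,250))))
print(tri(s,c(s,'blue',(380,200,410,250)),t,c(t,'blue',(270,230,310,260))))
print(tri(s,c(s,'purple',(360,175,400,205)),w,c(w,'purple')))
print(tri(s,c(s,'brown',(240,190,330,240)),t,c(t,'brown',(300,130,350,190))))
"
```

```text
(array([-0.45, -1.33, 11.45]), np.float64(-0.01))
(array([ 0.44464882, -0.10843745,  0.01466409]), np.float64(0.0016736950488302562))Traceback (most recent call last):
  File "<string>", line 7, in <module>
    print(tri(s,c(s,'orange',(305,118,352,148)),t,c(t,'orange',(410,200,445,250))))
                                                  ~^^^^^^^^^^^^^^^^^^^^^^^^^^^^^^
  File "<string>", line 5, in c
    def c(f,col,roi=None,i=0): return cv2.minAreaRect(blobs(f,col,roi)[i])[0]
                                                      ~~~~~~~~~~~~~~~~^^^
IndexError: list index out of range
```

```bash
python3 -m creep '[[[0.4,-0.4,-1.3,3,0,0,0],[0.4,0,0,3,0,0,0],[0.4,0,0,3,0,0,0],[0.4,0,0,2.4,0,0,0],[0.4,0,0,0,0,0,0],[-1,0,0,0,0,0,0],[-1,0,0,0,0,0,0],[-1,0,0,0,0,0,0],[-1,0,0,0,0,0,0],[-1,0,0,-3,0,0,0],[-1,0,0,-5,0,0,0],[-1,0,0,0,0,0,0]]]' 60; python3 -c "
from h import *
f=look('orange',.1,'w2.png');look('blue',.003)
print(go(.486,-.224,.11,98.5))"
```

```text
clock: 3.9
position: [0.4466, -0.1075, 0.2691]
tool_rot: [3.139, 0.005, 2.618]
force: [-0.0, 0.3, -3.0]
grip_width: 0.0237
finger_force: 60.9
orange [595. 342.] 7449.0 depth [0.671 0.034 0.012] plane [ 0.5572 -0.0045] [38.8 75.2] 6.9
orange [316. 268.] 6240.0 depth [ 0.442 -0.105  0.108] plane [ 0.4489 -0.1088] [23.8 74.1] -30.1
orange [205. 295.] 1912.0 depth [ 0.472 -0.227  0.004] plane [ 0.4326 -0.1611] [20.9 32.1] 8.7
blue [143. 326.] 1003.5 depth [ 0.469 -0.29   0.004] plane [ 0.4694 -0.2908] [28.  33.2] -81.4
(array([-9.31, -8.12,  0.14]), np.float64(-0.672))
```

View pics/w2.png

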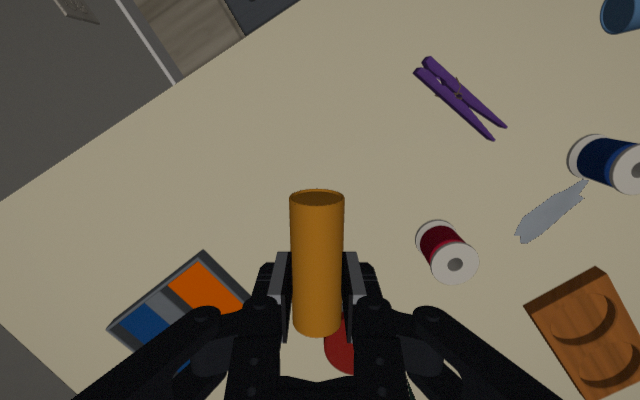

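The view shows the orange roll held square between the pads at (317,262), with the tray at the lower left.

```bash
python3 -m creep '[[[-1,-3.1,-2.7,0,0,0,0],[-1,-3.1,-2.7,0,0,0,0],[-1,-3.1,-2.7,0,0,0,0],[-1,0,0,0,0,0,-0.168],[-1,0,0,0,0,0,-0.168],[-1,0,0,0,0,0,-0.168],[-1,0,0,0,0,0,-0.168],[-1,0,0,0,0,0,0]]]'; python3 -c "
from h import *
f=look('orange',.003,'w3.png');look('blue',.003)
h=blobs(f,'orange',None,300)
for b in h: print(b.reshape(-1,2).min(0),b.reshape(-1,2).max(0))
print(go(.487,-.2245,.034,98.7))"
```

```text
clock: 5.0
position: [0.4855, -0.2241, 0.2647]
tool_rot: [3.14, -0.001, -2.995]
force: [-1.0, -0.4, -1.9]
grip_width: 0.0234
finger_force: 60.8
orange [319. 244.] 8856.5 depth [ 0.467 -0.226  0.103] plane [ 0.5247 -0.2171] [ 42.1 159.3] 7.8
orange [582. 392.] 766.0 depth [0.629 0.04  0.003] plane [0.6302 0.0391] [16.5 65.6] -83.1
blue [235. 206.] 5926.0 depth [ 0.495 -0.284  0.004] plane [ 0.4977 -0.2821] [40.6 86.3] 8.6
[290 151] [348 337]
[546 385] [618 399]
(array([-0.13, -0.07,  7.6 ]), np.float64(-0.008))
```

View pics/w3.png

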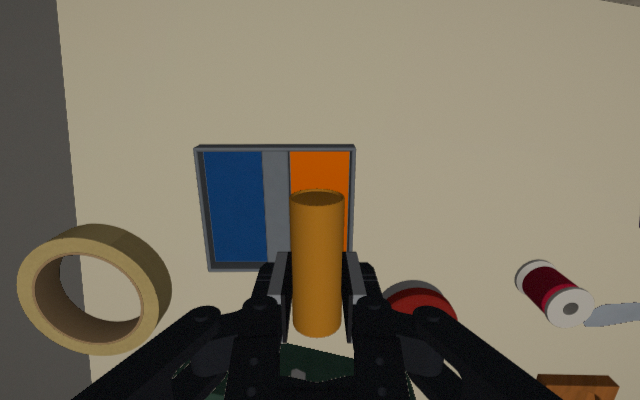

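The blue bay matches at (0.497,−0.283), and the roll sits over the orange bay, parallel to it.

```bash
python3 -m creep '[[[-1,-0.2,0,3,0,0,0],[-1,0,0,3,0,0,0],[-1,0,0,1.6,0,0,0],[-1,0,0,0,0,0,0],[0,0,0,0,0,0,0],[0,0,0,0,0,0,0],[0,0,0,-4,0,0,0],[0.4,0,0,-6,0,0,0],[0.4,0,0,0,0,0,0]]]'; python3 -c "
from h import *
f=look('orange',.0155,None,(250,100,400,300));
print(go(.40,.0,.14,60),go(.437,.143,.13,-14.5))"
```

```text
clock: 6.22
position: [0.4888, -0.2243, 0.2939]
tool_rot: [-3.138, 0.006, -2.994]
force: [0.3, -0.4, -0.4]
grip_width: 0.0598
finger_force: 0.0
orange [322. 188.] 4983.5 depth [ 0.479 -0.223  0.028] plane [ 0.4846 -0.2227] [39.2 81.9] 8.6
(array([ 5.43, 23.45, -0.39]), np.float64(0.671)) (array([-0.33, 37.05,  0.61]), np.float64(-1.17))
```

```bash
python3 -m creep '[[[0.4,0,5.3,0,0,0,0],[0.4,0,5.3,0,0,0,0],[0.4,0,5.3,0,0,0,0],[0.4,0,5.3,0,0,0,0],[0.4,0,5.3,0,0,0,0],[0.4,0,5.3,0,0,0,0],[0.4,0,5.2,0,0,0,0],[0.4,0,0,0,0,0,0]]]'; python3 -c "
from h import *
print(bot.observe()['qpos'])
f=look('blue',.0125,'w4.png')
print(go(.44,.147,.13,-15))"
```

```text
clock: 7.28
position: [0.4323, 0.1457, 0.289]
tool_rot: [3.141, -0.001, -2.988]
force: [-0.0, -0.5, -1.2]
grip_width: 0.06
finger_force: 0.0
[-0.40246701  0.44312392 -0.06635079  2.13069966  0.05063405  0.56985861
  1.21976345]
blue [310. 207.] 2638.5 depth [0.436 0.141 0.025] plane [0.4411 0.1419] [25.7 70.9] 72.8
(array([-0.77,  0.23,  0.4 ]), np.float64(-1.158))
```

View pics/w4.png

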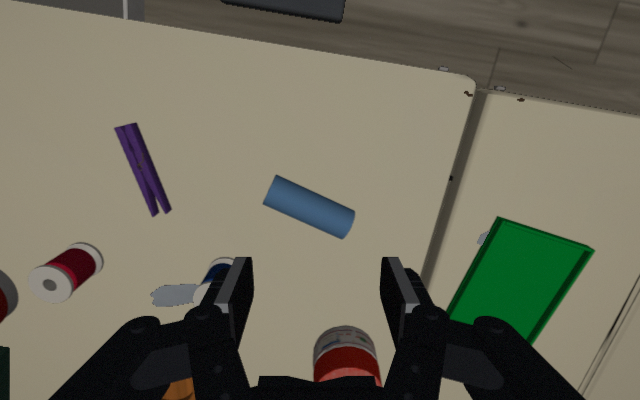

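The blue roll is at (310,207), with pot at (345,360), green tray (525,280) and peg (143,170) all clear of it.

```bash
python3 -m creep '[[[0.4,-0.7,-0.4,0,0,0,-0.16],[0.4,0,0,0,0,0,-0.16],[0.4,0,0,0,0,0,-0.16],[0.4,0,0,0,0,0,-0.16],[0.4,0,0,0,0,0,-0.16],[0.4,0,0,0,0,0,-0.16],[0.4,0,0,0,0,0,-0.164],[0.4,0,0,0,0,0,0],[0.4,0,0,0,0,0,0]]]'; python3 -c "
from h import *
print(bot.observe()['qpos'])
f=look('blue',.0125)
print(go(.439,.1418,.030,-17))"
```

```text
clock: 8.45
position: [0.4409, 0.1385, 0.2894]
tool_rot: [3.141, -0.0, -1.874]
force: [-0.0, -0.0, 0.8]
grip_width: 0.0596
finger_force: 0.0
[-0.14675638  0.46694693 -0.36476758  2.10432803  0.28142483  0.61655952
  2.13078369]
blue [319. 203.] 2556.0 depth [0.439 0.138 0.026] plane [0.4411 0.1436] [24.5 73. ] 72.7
(array([-0.24,  0.26, 10.45]), np.float64(-0.006))
```

```bash
python3 -m creep '[[[0.4,-0.35,0.15,3,0,0,0],[0.4,0,0,3,0,0,0],[0.4,0,0,3,0,0,0],[0.4,0,0,1.45,0,0,0],[0.4,0,0,0,0,0,0],[-1,0,0,0,0,0,0],[-1,0,0,0,0,0,0],[-1,0,0,0,0,0,0],[-1,0,0,0,0,0,0],[-1,0,0,-3,0,0,0],[-1,0,0,-5,0,0,0],[-1,0,0,0,0,0,0]]]' 60; python3 -c "
from h import *
print(go(.497,-.2833,.11,98.7))
f=look('blue',.1)"
```

```text
clock: 10.0
position: [0.4412, 0.1431, 0.2684]
tool_rot: [-3.137, 0.003, -1.87]
force: [-0.5, -1.0, -2.8]
grip_width: 0.0234
finger_force: 60.9
(array([ 39.09, -17.92,   0.3 ]), np.float64(1.119))
blue [317. 268.] 6434.5 depth [0.44  0.136 0.107] plane [0.4427 0.1432] [24.  74.7] 73.0
```

```bash
python3 -m creep '[[[-1,4.9,-2.2,0,0,0,0],[-1,4.9,-2.3,0,0,0,0],[-1,4.9,-2.2,0,0,0,0],[-1,4.9,-2.3,0,0,0,0],[-1,4.9,-2.2,0,0,0,0],[-1,4.9,-2.2,0,0,0,0],[-1,4.9,-2.3,0,0,0,0],[-1,4.8,-2.2,0,0,0,0],[-1,0,0,0,0,0,0.16],[-1,0,0,0,0,0,0.16],[-1,0,0,0,0,0,0.16]]]';python3 -m creep '[[[-1,0,0,0,0,0,0.16],[-1,0,0,0,0,0,0.16],[-1,0,0,0,0,0,0.16],[-1,0,0,0,0,0,0.159],[-1,0,0,0,0,0,0],[-1,0,0,0,0,0,0]]]'; python3 -c "
from h import *
f=look('blue',.1,'w5.png')
print(go(.497,-.2833,.034,98.7))"
```

```text
clock: 11.42
position: [0.4933, -0.2476, 0.2619]
tool_rot: [3.134, -0.004, -2.35]
force: [0.2, -0.3, -1.9]
grip_width: 0.0231
finger_force: 60.8
clock: 12.18
position: [0.4936, -0.2472, 0.2627]
tool_rot: [3.138, -0.007, -2.979]
force: [0.3, -0.6, -2.8]
grip_width: 0.0235
finger_force: 60.8
blue [294. 241.] 12860.5 depth [ 0.477 -0.26   0.097] plane [ 0.4806 -0.2601] [43.7 93.3] 9.3
(array([ 0.19, -3.63,  7.37]), np.float64(0.01))
```

View pics/w5.png

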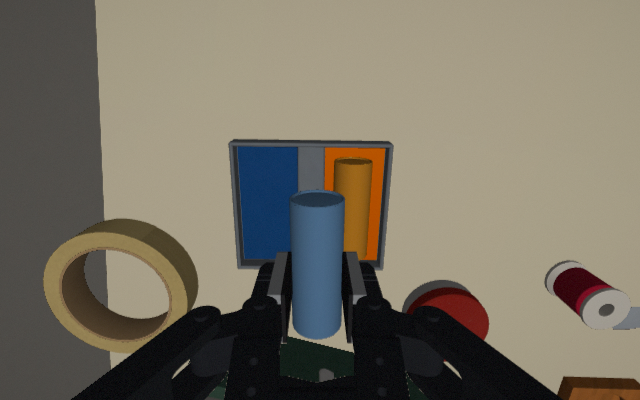

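The orange roll lies flat inside its bay at (352,205). The blue roll is still held and needs about 3.6 cm more along −tool y.

```bash
python3 -m creep '[[[-1,0.2,-3.6,0,0,0,0.01],[-1,0,0,0,0,0,0],[-1,0,0,3,0,0,0],[-1,0,0,3,0,0,0],[-1,0,0,1.3,0,0,0],[-1,0,0,0,0,0,0]]]'; python3 -c "
from h import *
print(bot.observe()['position'],go(.497,-.2833,.034,98.7))"
```

```text
clock: 12.98
position: [0.4971, -0.2827, 0.1898]
tool_rot: [3.138, -0.007, -2.992]
force: [0.1, 0.2, -2.3]
grip_width: 0.0238
finger_force: 63.5
[ 0.49706097 -0.2826741   0.18984894] (array([ 0.01, -0.06,  0.08]), np.float64(-0.002))
```

```bash
python3 -m creep '[[[0,0,0,0,0,0,0],[0,0,0,0,0,0,0],[0,0,0,-4,0,0,0],[0.6,0,0,-6,0,0,0],[0.6,0,0,0,0,0,0]]]'; python3 -c "
from h import *
f=look('blue',.0155,None,(200,100,400,300));look('orange',.0155,None,(200,100,400,300))
t=grab('top');s=grab('side')
for b in blobs(f,'red',None,100): r=cv2.minAreaRect(b);print(r,deptht(f,r[0]))
for p in ([361,213],[313,216]): print(plane(t,p,.041),deptht(t,p))
for p in ([338,171],[354,205]): print(plane(s,p,.041),deptht(s,p))
print(go(.52,-.03,.14))"
```

```text
clock: 13.6
position: [0.4986, -0.2835, 0.2944]
tool_rot: [-3.14, -0.002, -2.993]
force: [-0.1, -0.5, -1.0]
grip_width: 0.0683
finger_force: 0.0
blue [321. 188.] 5056.5 depth [ 0.487 -0.283  0.029] plane [ 0.4932 -0.2821] [39.6 82.1] 8.6
orange [384. 190.] 2519.0 depth [ 0.481 -0.236  0.023] plane [ 0.4852 -0.2315] [25.2 81.6] 8.6
((598.7500610351562, 260.25), (38.18376159667969, 41.719295501708984), 45.0) [ 0.51349119 -0.05595224  0.0274219 ]
[[ 0.51814609 -0.04357208  0.041     ]] [ 0.52171424 -0.04614963  0.01293572]
[[0.5125157  0.07888465 0.041     ]] [0.51722836 0.07995953 0.00225839]
[[ 0.52139647 -0.04208306  0.041     ]] [ 0.52055912 -0.04502582  0.03810871]
[[0.51605993 0.07738784 0.041     ]] [0.51553565 0.07592172 0.03923988]
(array([-5.98, 24.71, -0.52]), 0)
```

```bash
python3 -m creep '[[[0.6,-1.2,4.8,0,0,0,0],[0.6,-1.2,4.8,0,0,0,0],[0.6,-1.2,4.8,0,0,0,0],[0.6,-1.2,4.8,0,0,0,0],[0.6,-0.6,3.7,0,0,0,0],[0.6,0,0,0,0,0,0.15],[0.6,0,0,0,0,0,0.15],[0.6,0,0,0,0,0,0.15],[0.6,0,0,0,0,0,0.15],[0.6,0,0,0,0,0,0.16],[0.6,0,0,0,0,0,0],[0.6,0,0,0,0,0,0]]]'; python3 -c "
from h import *
f=look('white',.041,'w6.png',amin=100)
s=grab('side')
for b in blobs(s,'white',(325,160,370,225),20): print('side',cv2.minAreaRect(b))
print(go(.519,-.045,.034,55))"
```

```text
clock: 15.3
position: [0.5171, -0.0487, 0.2899]
tool_rot: [-3.139, -0.007, 2.534]
force: [-0.5, 0.4, -0.0]
grip_width: 0.0686
finger_force: 0.0
side ((347.0, 192.0), (64.0, 44.0), 90.0)
(array([-1.000e-02,  4.500e-01,  1.011e+01]), np.float64(0.002))
```

View pics/w6.png

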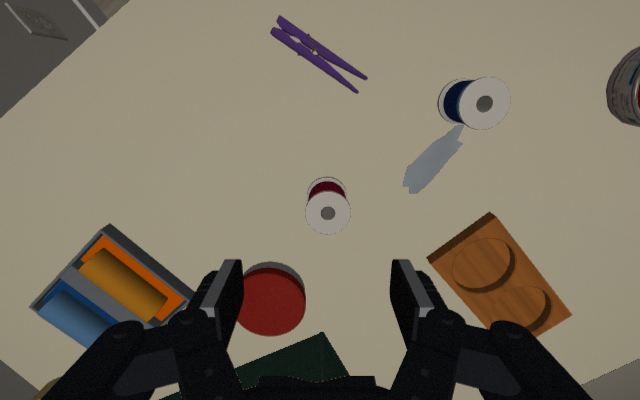

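The view shows both rolls flat in their bays at (122,285) and (75,318). The red spool top is centred at (328,213), the blue spool top at (486,103), and the tin at (271,298) is close to the left finger's path, so I use a narrower opening.

```bash
python3 -c "
from h import *
f=grab('wrist');s=grab('side')
for p in ([328,213],[486,103]): print(plane(f,p,.041),[deptht(f,np.add(p,o)).round(3) for o in ([0,14],[14,0])])
g=cv2.cvtColor(f['image'],cv2.COLOR_BGR2GRAY)
print('blueflange',f['f']*.032/45)
print(tri(f,[328,213],s,[338,171]),tri(f,[486,103],s,[354,205]))
P=plane(f,[328,213],.041)[0];print(go(P[0],P[1],.034,55))"
```

```text
[[ 0.52163472 -0.0432936   0.041     ]] [array([ 0.53 , -0.049,  0.041]), array([ 0.527, -0.035,  0.041])]
[[0.51720224 0.07963104 0.041     ]] [array([0.525, 0.076, 0.042]), array([0.522, 0.087, 0.041])]
blueflange 0.2388806286026781
(array([ 0.52148236, -0.043148  ,  0.04034528]), np.float64(0.0008594403053051089)) (array([0.51661563, 0.07894364, 0.04286738]), np.float64(1.255491310634547e-06))
(array([-0.12,  0.74, 10.12]), np.float64(0.001))
```

```bash
python3 -m creep '[[[0.15,-0.1,0.75,0,0,0,0],[0.15,0,0,3,0,0,0],[0.15,0,0,3,0,0,0],[0.15,0,0,3,0,0,0],[0.15,0,0,1.1,0,0,0],[0.15,0,0,0,0,0,0],[-1,0,0,0,0,0,0],[-1,0,0,0,0,0,0],[-1,0,0,0,0,0,0],[-1,0,0,-4,0,0,0],[-1,0,0,-4,0,0,0],[-1,0,0,0,0,0,0]]]' 30; python3 -c "
from h import *
f=grab('wrist');cv2.imwrite('pics/w7.png',f['image'])
for p in ([461+0,253],): pass
print(go(.643,.034,.11,97))"
```

```text
clock: 17.0
position: [0.5229, -0.0434, 0.2724]
tool_rot: [-3.141, -0.002, 2.529]
force: [-0.7, 0.6, -0.4]
grip_width: 0.0309
finger_force: 30.1
(array([-5.41, 13.27,  0.55]), np.float64(-0.734))
```

View pics/w7.png

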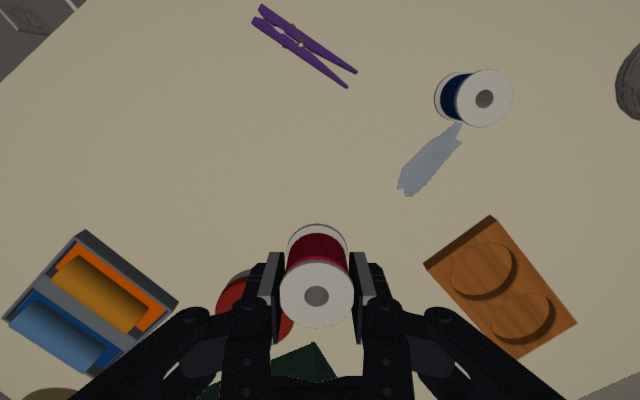

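The red spool is held upright at (317,275), and the stand's wells show at (482,270) near and (523,317) far.

```bash
python3 -c "
from h import *
f=grab('wrist');t=grab('top')
for b in blobs(f,'brown',(400,180,640,380),1000): print(rect(f,b,.012))
for p in ([482,270],[523,317]): print(plane(f,p,.012))
for p in ([370,100],[370,106],[370,80],[300,100]): print(p,deptht(t,p))
P=[.704,.040];print(go(P[0],P[1],.11,97))"
```

```text
(array([0.6707, 0.0342]), array([ 63.7, 131.6]), 6.9)
[[0.6386765 0.0308063 0.012    ]]
[[0.6976384  0.03877384 0.012     ]]
[370, 100] [ 0.83363781 -0.08054144  0.01337525]
[370, 106] [ 0.82221424 -0.08173954 -0.00114146]
[370, 80] [ 0.85476779 -0.07272652  0.09118656]
[300, 100] [0.83613778 0.11143478 0.01432862]
(array([-10.11,  17.29,   0.3 ]), np.float64(-0.734))
```

```bash
python3 -m creep '[[[-1,-2.5,4.3,0,0,0,0],[-1,-2.5,4.3,0,0,0,0],[-1,-2.5,4.3,0,0,0,0],[-1,-2.4,4.2,0,0,0,0],[-1,0,0,0,0,0,-0.15],[-1,0,0,0,0,0,-0.15],[-1,0,0,0,0,0,-0.15],[-1,0,0,0,0,0,-0.15],[-1,0,0,0,0,0,-0.134],[-1,0,0,0,0,0,0],[-1,0,0,0,0,0,0]]]'; python3 -c "
from h import *
f=grab('wrist');cv2.imwrite('pics/w8.png',f['image'])
for b in blobs(f,'brown',(200,50,500,330),1000): print(rect(f,b,.012))
print(go(.7015,.0395,.034,97))"
```

```text
clock: 18.52
position: [0.7013, 0.04, 0.2675]
tool_rot: [3.139, -0.008, -3.022]
force: [-0.2, 0.2, 0.3]
grip_width: 0.0304
finger_force: 30.1
(array([0.6745, 0.0348]), array([ 63.9, 123.5]), 6.8)
(array([-0.07, -0.08,  7.88]), np.float64(-0.002))
```

View pics/w8.png

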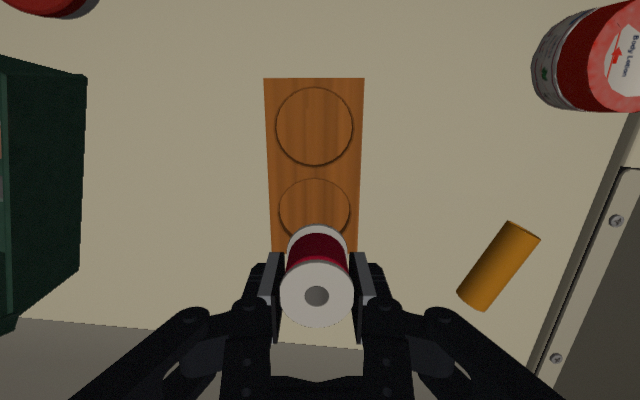

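The view shows the spool over the far well: near well centre is (314,127), far well centre (314,212), and the stand's sides are parallel to the tool.

```bash
python3 -c "
from h import *
f=grab('wrist')
for p in ([314,127],[314,212]): print(plane(f,p,.012))
print(go(.7035,.0395,.034,97))"
```

```text
[[0.64365545 0.03131801 0.012     ]]
[[0.70339738 0.03837038 0.012     ]]
(array([-0.26, -0.1 ,  7.89]), np.float64(-0.002))
```

```bash
python3 -m creep '[[[-1,-0.25,-0.2,2.5,0,0,0],[-1,0,0,2.5,0,0,0],[-1,0,0,1.5,0,0,0],[-1,0,0,1,0,0,0],[-1,0,0,0,0,0,0],[0,0,0,0,0,0,0],[0,0,0,0,0,0,0],[0,0,0,-4,0,0,0],[0.3,0,0,-6,0,0,0],[0.3,0,0,0,0,0,0]]]'; python3 -c "
from h import *
f=grab('wrist');cv2.imwrite('pics/w9.png',f['image'])
print(bot.observe()['qpos'],go(.517,.0793,.14,97))"
```

```text
clock: 19.88
position: [0.7053, 0.0386, 0.2983]
tool_rot: [3.139, 0.0, -3.02]
force: [-0.4, 0.2, -0.1]
grip_width: 0.0557
finger_force: 0.0
[ 0.25135251  0.85116295 -0.6837125   1.42247533  0.56837129  1.07306539
  1.15377756] (array([18.13,  6.36,  0.12]), np.float64(-0.0))
```

View pics/w9.png

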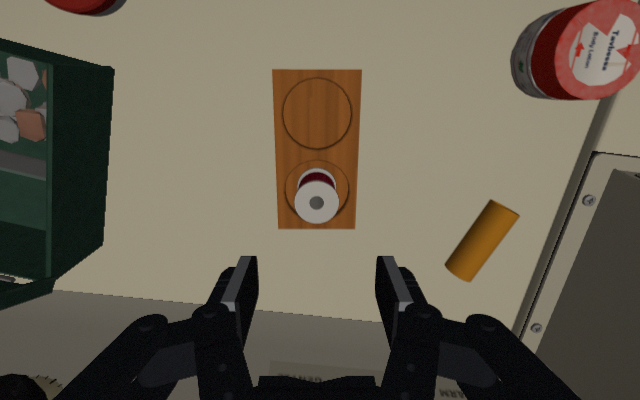

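The red spool stands in the far well at (317,202) and the near well at (317,113) is empty.

```bash
python3 -m creep '[[[0.3,4.5,1.6,0,0,0,0],[0.3,4.5,1.6,0,0,0,0],[0.3,4.5,1.6,0,0,0,0],[0.3,4.6,1.6,0,0,0,0],[0.3,0,0,0,0,0,0],[0.3,0,0,0,0,0,0]]]'; python3 -c "
from h import *
f=grab('wrist');T=pose(bot.observe())
g=cv2.cvtColor(f['image'],cv2.COLOR_BGR2HSV)
m=cv2.inRange(g,(0,0,130),(180,60,255))[100:300,200:450]
cs=[c for c in cv2.findContours(m,cv2.RETR_LIST,cv2.CHAIN_APPROX_NONE)[0] if cv2.contourArea(c)>60]
for c in cs: print(np.round(cv2.minEnclosingCircle(c)[0])+[200,100],cv2.minEnclosingCircle(c)[1],cv2.contourArea(c))
cv2.imwrite('pics/w10.png',f['image'][60:340,160:480])
print(go(.517,.0793,.034,97))"
```

```text
clock: 20.68
position: [0.5172, 0.0794, 0.2943]
tool_rot: [3.139, -0.007, -3.02]
force: [0.2, -0.4, 0.3]
grip_width: 0.0552
finger_force: 0.0
[264. 222.] 33.53366470336914 1406.5
[316. 210.] 8.202853202819824 185.5
[315. 195.] 20.884445190429688 463.0
[324. 200.] 159.3754425048828 43906.0
(array([-0.02, -0.03, 10.52]), np.float64(-0.001))
```

View pics/w10.png

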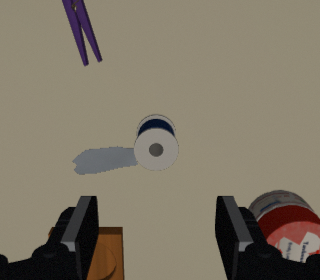

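The crop shows the blue spool centred in front of the open fingers at (316,210) in the full frame. The sliver beside it lies flat and the pot is well to the right.

```bash
python3 -m creep '[[[0.3,0,0,3,0,0,0],[0.3,0,0,3,0,0,0],[0.3,0,0,3,0,0,0],[0.3,0,0,1.5,0,0,0],[0.3,0,0,0,0,0,0],[-1,0,0,0,0,0,0],[-1,0,0,0,0,0,0],[-1,0,0,0,0,0,0],[-1,0,0,-4,0,0,0],[-1,0,0,-4,0,0,0],[-1,0,0,0,0,0,0],[-1,0,0,0,0,0,0]]]' 30; python3 -c "
from h import *
f=grab('wrist')
print(go(.6437,.0315,.11,97))"
```

```text
clock: 22.22
position: [0.5166, 0.0794, 0.2696]
tool_rot: [3.14, -0.006, -3.02]
force: [0.2, -0.9, -0.8]
grip_width: 0.0308
finger_force: 30.1
(array([-12.04,  -6.31,   0.32]), np.float64(-0.0))
```

```bash
python3 -m creep '[[[-1,-4,-2.1,0,0,0,0],[-1,-4,-2.1,0,0,0,0],[-1,-4,-2.1,0,0,0,0],[-1,0,0,0,0,0,0],[-1,0,0,0,0,0,0]]]'; python3 -c "
from h import *
print(go(.6437,.0315,.034,97));f=grab('wrist');cv2.imwrite('pics/w11.png',f['image'])"
```

```text
clock: 22.9
position: [0.6428, 0.0322, 0.2675]
tool_rot: [3.139, -0.009, -3.019]
force: [-0.3, 0.8, -0.0]
grip_width: 0.0306
finger_force: 30.1
(array([-0.15, -0.11,  7.85]), np.float64(0.001))
```

View pics/w11.png

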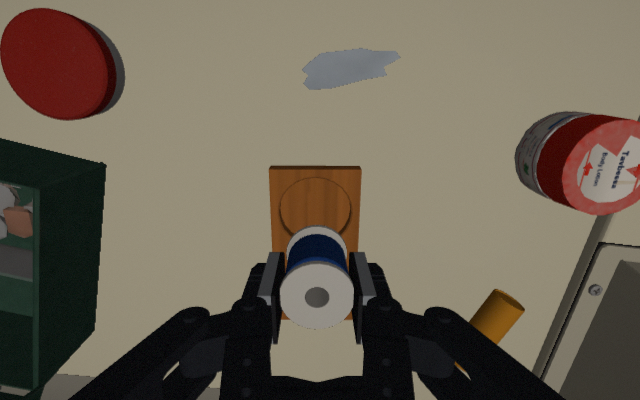

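The blue spool is held upright over the near well at (315,206).

```bash
python3 -m creep '[[[-1,-0.1,-0.1,2.5,0,0,0],[-1,0,0,2.5,0,0,0],[-1,0,0,1.5,0,0,0],[-1,0,0,1,0,0,0],[-1,0,0,0,0,0,0],[0,0,0,0,0,0,0],[0,0,0,0,0,0,0],[0,0,0,-4,0,0,0],[0.1,0,0,-6,0,0,0],[0.1,0,0,0,0,0,0]]]'; python3 -c "
from h import *
f=grab('wrist');s=grab('side')
cv2.imwrite('pics/w12.png',np.hstack([f['image'][60:360,160:460],cv2.resize(s['image'][100:300,230:430],(300,300))]))
for b in blobs(s,'purple',(340,150,420,215)): print(rect(s,b,.008),cv2.minAreaRect(b))
print(go(.434,.016,.14,112.5))"
```

```text
clock: 24.2
position: [0.6458, 0.0313, 0.2982]
tool_rot: [3.139, -0.0, -3.02]
force: [0.5, 0.1, -1.0]
grip_width: 0.047
finger_force: 0.0
(array([0.4333, 0.014 ]), array([16.6, 72.7]), 22.3) ((377.328857421875, 189.20437622070312), (5.511399745941162, 25.416202545166016), 59.931419372558594)
(array([21.1 ,  1.1 ,  0.04]), np.float64(-0.271))
```

View pics/w12.png

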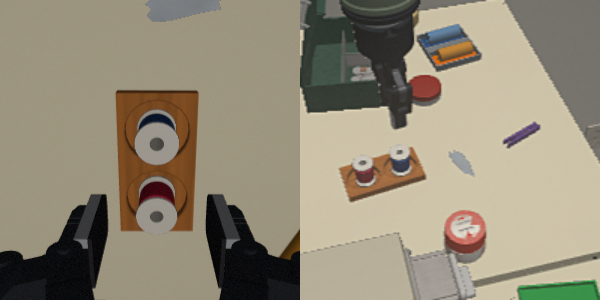

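Both spools stand in their wells in both views, and the rolls lie in their bays at the top of the side view. Next is the peg.

```bash
python3 -m creep '[[[0.1,5.3,0.3,0,0,0,0],[0.1,5.3,0.3,0,0,0,0],[0.1,5.3,0.3,0,0,0,0],[0.1,5.2,0.2,0,0,0,0],[0.1,0,0,0,0,0,-0.14],[0.1,0,0,0,0,0,-0.131],[0.1,0,0,0,0,0,0],[0.1,0,0,0,0,0,0]]]'; python3 -c "
from h import *
f=look('purple',.006,None)
s=grab('side');b=blobs(s,'purple',(340,150,420,215))[0];w=blobs(f,'purple',None,300)[0]
print(tri(s,cv2.minAreaRect(b)[0],f,cv2.minAreaRect(w)[0]))
print(go(.434,.016,.022,112.5))"
```

```text
clock: 25.3
position: [0.4339, 0.016, 0.2946]
tool_rot: [3.137, -0.006, -2.751]
force: [0.1, -0.2, -0.4]
grip_width: 0.0469
finger_force: 0.0
purple [306. 190.] 441.0 depth [0.431 0.006 0.012] plane [0.4344 0.0081] [ 5.7 73.5] 21.6
purple [315. 190.] 404.0 depth [0.429 0.013 0.011] plane [0.4318 0.0144] [ 4.9 73.5] 22.4
(array([0.43277817, 0.00848769, 0.00255735]), np.float64(0.0026081215740125694))
(array([-0.07, -0.06, 11.78]), np.float64(-0.001))
```

```bash
python3 -m creep '[[[0.1,0.1,-0.5,3,0,0,0],[0,0,0,3,0,0,0],[-0.1,0,0,3,0,0,0],[-0.1,0,0,2.7,0,0,0],[-0.1,0,0,0,0,0,0],[-0.1,0,0,0,0,0,0],[-1,0,0,0,0,0,0],[-1,0,0,0,0,0,0],[-1,0,0,0,0,0,0],[-1,0,0,-4,0,0,0],[-1,0,0,-5,0,0,0],[-1,0,0,0,0,0,0]]]' 30; python3 -c "
from h import *
f=grab('wrist');cv2.imwrite('pics/w13.png',f['image'])
for b in blobs(f,'purple',None,200): print(rect(f,b,.09))
print(go(.487,.333,.115,80.4))"
```

```text
clock: 26.9
position: [0.4355, 0.0109, 0.271]
tool_rot: [3.14, -0.001, -2.749]
force: [0.0, -0.3, -0.7]
grip_width: 0.0137
finger_force: 29.8
(array([0.4419, 0.0087]), array([ 6.4, 80.9]), 22.4)
(array([0.4175, 0.007 ]), array([ 6.2, 34.5]), 22.5)
(array([0.4535, 0.0221]), array([ 6.2, 49.2]), 23.2)
(array([-17.11,  27.81,  -0.03]), np.float64(0.559))
```

```bash
python3 -m creep '[[[-1,-2.45,4,0,0,0,0],[-1,-2.45,4,0,0,0,0],[-1,-2.45,4,0,0,0,0],[-1,-2.45,4,0,0,0,0],[-1,-2.45,4,0,0,0,0],[-1,-2.4,4,0,0,0,0],[-1,-2.4,3.8,0,0,0,0],[-1,0,0,0,0,0,0.14],[-1,0,0,0,0,0,0.14],[-1,0,0,0,0,0,0.14],[-1,0,0,0,0,0,0.14],[-1,0,0,0,0,0,0]]]'; python3 -c "
from h import *
f=look('green',.003,'w14.png',None,2,1500)
print(go(.487,.333,.026,80.4))"
```

```text
clock: 28.45
position: [0.4855, 0.3332, 0.2675]
tool_rot: [-3.141, -0.007, 2.976]
force: [-0.3, 0.1, -0.7]
grip_width: 0.014
finger_force: 29.8
green [313. 204.] 10970.5 depth [0.45  0.337 0.1  ] plane [0.487  0.3297] [ 80.9 103.4] -9.4
(array([-0.22,  0.  ,  8.66]), np.float64(0.004))
```

View pics/w14.png

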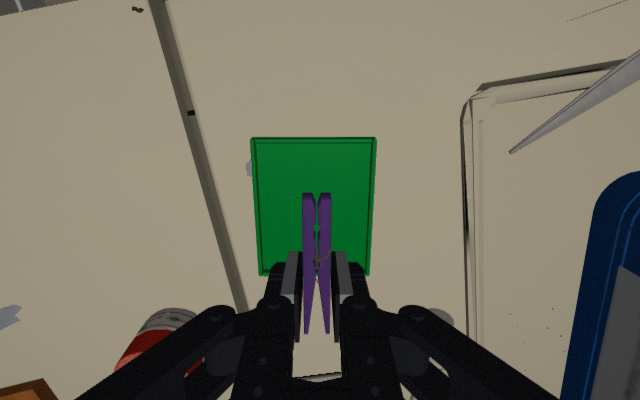

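The peg is held flat over the green tray, whose centre is (313,204). There is nothing else inside it.

```bash
python3 -m creep '[[[-1,-0.1,-0.1,3,0,0,0],[-1,0,0,3,0,0,0],[-1,0,0,1.6,0,0,0],[-1,0,0,1,0,0,0],[-1,0,0,0,0,0,0],[-0.3,0,0,0,0,0,0],[-0.3,0,0,0,0,0,0],[-0.3,0,0,-4,0,0,0],[-0.3,0,0,-6,0,0,0],[-0.3,3,0,-5,0,0,0],[-0.3,3,0,-3,0,0,0],[-0.3,0,0,0,0,0,0]]]'; python3 -c "
from h import *
f=grab('wrist')
for b in blobs(f,'purple',None,100): print(rect(f,b,.009),deptht(f,cv2.minAreaRect(b)[0]))
for b in blobs(f,'green',None,3000): print(rect(f,b,.003))
t=grab('top');s=grab('side')
cv2.imwrite('pics/end.png',np.hstack([f['image'][100:400,160:460],cv2.resize(s['image'][80:360,210:470],(460,495))[:300],]) if 0 else cv2.resize(s['image'][90:350,210:470],(600,600)))
"
```

```text
clock: 30.0
position: [0.4266, 0.3428, 0.3654]
tool_rot: [3.138, -0.004, 2.977]
force: [1.2, -0.4, -0.3]
grip_width: 0.0299
finger_force: 0.0
(array([0.4842, 0.3284]), array([ 5.3, 72.4]), -9.8) [0.48038498 0.32963695 0.01410122]
(array([0.4853, 0.3352]), array([ 4.3, 72.4]), -9.2) [0.48136199 0.33579172 0.01421677]
(array([0.4875, 0.3293]), array([ 86.6, 100.6]), -9.5)
```

View pics/end.png

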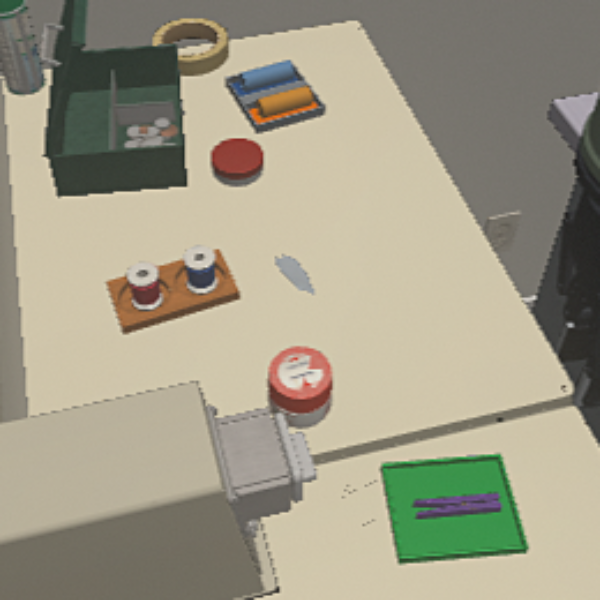

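The side view shows the peg flat in the green tray at (457,505), both rolls in their bays at (275,85), both spools upright in the stand at (172,275), and the pot and tin where they were.

```bash
python3 -c "
from workcell import bot
print(bot.job_done())"
```

```text
the job is handed in; nothing more can be done
None
```

I handed the job in at about 30 s on the robot clock. The last camera view shows both coin rolls flat in their matching bays, both spools upright in the stand, the peg flat in the green tray, and the pot and tin not visibly moved.

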